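# Tighten the card press in cross order

### The job

Freshly glued picture cards lie in the wooden press on the desk. Tighten its four lever knobs clockwise in two passes, and in each pass do one knob, then the one diagonally opposite, then the other two: first bring all four just snug (about 0.42 N m felt with the push held still), and only then all four tight (about 0.62 N m), going by feel and overtightening none. Do not lean on the press boards, and leave everything else on the desk where it lies.

Things in the scene. Friction and masses are not known exactly. Their poses are not given: they have to be found in the camera images.
- press: wooden hand press, fixed to the desk: base board 180 x 210 x 16 mm on feet, 10 mm card pack, pressure board, and a lever knob near each corner. Origin on the desk under its centre; x along the 180 mm side (away from the robot), y along the 210 mm side, z up; yaw within 0.4 rad. Upright knob axes at x = +-65, y = +-80 mm.
- board: the press's upper board (pressure board), 172 x 202 x 14 mm, its top 46.5 mm above the desk; origin at its middle. It gives by a fraction of a mm, so tightening a knob slackens its two neighbours by up to about a fifth.
- knob_1: grey metal lever knob, near left (press x -65, y +80 mm), diagonal to knob_3. Hub 32 mm across; over it a lever bar 10 mm wide, at 67 to 73 mm height, ending in an upright round grip 16 mm across, up to 99 mm height, 45 mm from the axis. Origin on the hub's axis, 59 mm above the desk; x points to the grip while nothing touches it, z up. It does not rise or sink.
- knob_2: like knob_1, near right (-65, -80 mm), diagonal to knob_4. All four: clockwise from above tightens (push the grip). The lever is springy: it yields 0.6 rad per N m against its hub, springs back when let go; the hub stays. The angle says nothing of tightness: after a hidden 0.2 to 1.0 rad of hub turn the washer meets the board. In all, snug takes up to 1.5 rad of push, tight 0.6 to 1.3 more.
- knob_3: like knob_1, far right (+65, -80 mm), diagonal to knob_1. All four: torque about the axis with the push held still after a step (readings while moving jump): 0.3 to 0.33 N m while loose, then 0.33 more per rad of push. Snug 0.36 to 0.47 (aim for 0.42, 9.3 N square to the lever at the grip), tight 0.55 to 0.67 (aim for 0.62, 13.8 N), 0.75 and more is overtightened.
- knob_4: like knob_1, far left (+65, +80 mm), diagonal to knob_2. All four: when the lever is let go nothing unscrews. At the start left levers point left or toward the robot, right levers right or away from it; a closed pair of fingers fits behind each grip. Pushed more than 0.9 rad off square, fingers slip off the grip.
- glass_charm: the round glass charm, 62 mm across, lying on the pressure board; origin at its underside; leave it lying there
- prism_bar: clear prism bar, 150 mm long, lying in front of the press; bystander
- spectacle_case: dark blue hard spectacle case, 67 x 158 x 41 mm, right of the press; bystander
- mug: white spotted mug, 91 mm high, at the near right corner; bystander
- saline: small white bottle, 39 mm across, 73 mm high, at the right edge; bystander

How it is judged:
On the way, in this order (a step that is already met when the one before it is completed fails the run):
1. first pass: one knob and the one diagonally opposite are snug (each presses the board with over 6 N) while the other two are still loose (((contact force between each of knob_1, knob_3 and board above 6 N and contact force between each of knob_2, knob_4 and board below 6 N) or (contact force between each of knob_2, knob_4 and board above 6 N and contact force between each of knob_1, knob_3 and board below 6 N))), for 0.2 s.
2. first pass complete: all four knobs snug (over 6 N each), none yet tight (under 33 N each) (contact force between knob_1 and board between 6 and 33 N and contact force between knob_2 and board between 6 and 33 N and contact force between knob_3 and board between 6 and 33 N and contact force between knob_4 and board between 6 and 33 N), for 0.2 s.
3. second pass: two diagonally opposite knobs are tight (over 33 N each) while the other two are still snug only (6 to 33 N) (((contact force between each of knob_1, knob_3 and board above 33 N and contact force between knob_2 and board between 6 and 33 N and contact force between knob_4 and board between 6 and 33 N) or (contact force between each of knob_2, knob_4 and board above 33 N and contact force between knob_1 and board between 6 and 33 N and contact force between knob_3 and board between 6 and 33 N))), for 0.2 s.
At the end, for the whole second after the job is handed in: all four knobs are tight and none overtightened: each presses the board with 33 to 68 N (0.62 N m gives about 55 N, before a neighbour relieves it by up to a fifth) (contact force between knob_1 and board between 33 and 68 N and contact force between knob_2 and board between 33 and 68 N and contact force between knob_3 and board between 33 and 68 N and contact force between knob_4 and board between 33 and 68 N); the robot touches nothing.
It fails at once if a knob is overtightened (presses the board with more than 80 N) (contact force between any of knob_1, knob_2, knob_3, knob_4 and board above 80 N).
It fails at once if the robot leans on the pressure board with more than 15 N (contact force between the arm and board above 15 N).
It fails at once if one of the other things (glass charm, prism bar, spectacle case, mug, bottle) is shifted by more than 25 mm (distance of any of glass_charm, prism_bar, spectacle_case, mug, saline from where it was at the start of the episode above 0.025 m).
It also fails if it takes over 72 s, if anything falls off the work surface, if the arm or the gripper's body presses on something with over 40 N, if the wrist force passes 120 N, or if a joint passes its speed limit or range.

### The arm

A 6-joint arm with a two-finger parallel gripper is mounted at the origin on a cart in front of the work surface, level with it; the furniture and walls round the work are solid. World frame = base frame: x ahead of the robot, y to its left, z up, the work surface at z = 0. Lengths are in m, angles in rad, forces in N, time in s.
With the tool pointing down it reaches from about 0.35 to 0.975 m from the base axis. Payload 17.4 kg.
Tool frame: the origin (TCP) lies between the finger pads; the fingertips stand 11 mm ahead of it and the grasp point (between the pads) lies 8 mm behind it; z points along the fingers, y is the line along which they close (so a half turn about z gives the same grasp; the last joint's range is limited). The gripper opens to 85 mm and grips with 20 to 120 N. Pads are 22 mm wide; open, the fingers measure 114 mm over their backs; the gripper's body (76 mm by 85 mm) begins 54 mm behind the grasp point. The pads swing forward as they close: fully open they stand 13 mm farther back than shut.
Start: joints at [-1.317, 0.116, 1.442, -0, 1.584, -0.038], TCP at [0.194, -0.646, 0.242] pointing down, gripper open.
Joint ranges: [-2.83, 2.83], [-0.83, 2.19], [0.07, 2.5], [-1.14, 4.28], [0.01, 3], [-2.97, 2.97]. Speed limits (rad/s): [1.89, 1.89, 2.22, 3.14, 3.14, 3.14].

### API

Orientations are given as a unit quaternion [x, y, z, w].
In Python, from station import ctrl, viewer gives the robot as it stands.
- The arm moves only by the tool arm_command, never from a script. Its argument "targets" is a list of rows, each a list of 3 entries, a list of its own where there are three numbers: the turn, a rotation vector about the tool's x, y, z in degrees, then the shift along the tool's x, y, z in m, then the finger opening in m, from 0 to 0.0854. A call has exactly 5 rows; each row is the pose to reach, as a shift and turn from the pose commanded when the call began, along the tool's axes at that moment; what a row does not reach only later rows make up. A row lasts 1/10 s, in which the tool goes at most 50 mm and 8.59 degrees, less where a joint would pass 70% of its speed; a pose out of reach is approached as far as the arm can. A call with a gripper value outside its range is refused whole. The fingers move at their own pace and stop on an object; "grip_force" is the grip in N (left out, the last holds). Time passes only in rows, so rows that repeat a pose let the fingers close, or fill a call up. It gives the time, the measured TCP pose, the force, the opening and the grip force at its end, in the units of the state.
- ctrl.state(): the state, without advancing time (a new reading comes with each control period).
- viewer.get_image(name): name is "side" or "top" or "wrist"; returns the picture (384x512x3 uint8, red, green, blue); there is no depth.
- viewer.calibration(name): a dict with "K" (3x3 intrinsics, pixels), "k1" (the pictures are not rectified: a ray, as slopes to the right and down, at radius r is drawn at 1 + k1 r^2 times it, then the intrinsics apply), "world_from_camera" (4x4, takes a point from camera to world coordinates); the wrist camera has in their place "tool_from_camera" (4x4, takes a point from camera to tool coordinates, whose origin is the TCP and whose axes are the flange's). Camera axes: x right, y down, z forward; pixel columns grow to the right and rows downward; lengths in m; the calibration is good to about 2 mm. A picture is of the moment at which its call begins: read the wrist's pose just before it. calibration takes no time and is no camera call.
- ctrl.hand_in(): hands the job in; it is judged then, once.
The state is a dict: "clock": time; "joint_pos": joint angles; "qd": joint speeds; "tau": joint torques, N m; "eef_pos": TCP position; "tool_rot": TCP orientation; "force": force on the tool from outside, world axes, zero at the start; "wrist_torque": the same for the moment, N m; "grip_width": opening from 0.0 (shut) to 1.0 (fully open); "grip_force": force on a finger pad.
Only numpy, scipy, OpenCV 4.12 (cv2) and the standard library are available. Lean on these libraries where they do the work, as an engineer would, in place of code of your own. Each camera call takes 0.05 s, during which the arm holds its last target. There are 200 camera calls.

## Working session

There is one attempt and no reset: what is moved stays moved. The work goes in short steps, Python scripts to look and compute and a tool call to move; the robot and the scene stay as the last step left them, time stands still between calls to the robot, and variables do not carry over. Pictures are saved under pics/ and viewed, at most 10 in all, crops included, and the job is handed in when it is done.

Besides the shell and the picture viewer there is one more tool, called as name(argument=value, ...) on one line, values as JSON. arm_command: Moves the arm, as the interface text tells. Its arguments: {"type":"object","properties":{"targets":{"type":"array"},"grip_force":{"type":"number"}},"required":["targets"]}

```bash
ls; mkdir -p pics; python3 - <<'E'
from station import ctrl, viewer
import cv2,numpy as np
s=ctrl.state();print(s)
for n in("top","side"):
    cv2.imwrite(f"pics/{n}0.png",viewer.get_image(n)[:,:,::-1])
    c=viewer.calibration(n);print(n,c)
print(viewer.calibration("wrist"))
E
```

```text
pics
{'clock': 0.0, 'joint_pos': array([-1.31679426e+00,  1.16498388e-01,  1.44228119e+00,  1.51413315e-07,
        1.58400446e+00, -3.78239158e-02]), 'qd': array([-8.61838515e-04,  3.15753605e-04, -6.32059152e-06, -1.33230828e-03,
       -5.86243424e-04,  6.82530485e-04]), 'tau': array([ 1.46106166e-03, -7.31981063e+01, -6.32489920e+01,  8.92195681e-05,
        6.29878894e-03, -1.73903925e-05]), 'eef_pos': array([ 0.1941284 , -0.64629059,  0.24154392]), 'tool_rot': array([ 9.89373397e-01,  1.45395755e-01, -6.41871575e-05, -5.92223025e-04]), 'force': array([ 0.74909638, -0.20747845,  0.22131478]), 'wrist_torque': array([-0.02936476, -0.02965301, -0.01038693]), 'grip_force': 0.0, 'grip_width': 1.0009679102834081}
top {'K': array([[373.95938139,   0.        , 255.89642291],
       [  0.        , 373.95938139, 193.81688182],
       [  0.        ,   0.        ,   1.        ]]), 'k1': -0.07523647953270214, 'world_from_camera': array([[ 0.00626447, -0.98180695,  0.18977846,  0.3271469 ],
       [-0.99950009, -0.01202897, -0.02923824, -0.11620354],
       [ 0.03098915, -0.18950043, -0.98139
[... 393 characters left out ...]
0.76375227,  0.62980337],
       [ 0.01054726, -0.79283808, -0.60934106,  0.67174351],
       [ 0.        ,  0.        ,  0.        ,  1.        ]])}
{'K': array([[274.73361272,   0.        , 252.2729148 ],
       [  0.        , 274.73361272, 191.69901352],
       [  0.        ,   0.        ,   1.        ]]), 'k1': -0.01632895053041464, 'tool_from_camera': array([[-5.97472494e-04, -9.47074510e-01, -3.21013262e-01,
         8.28190217e-02],
       [ 9.99999751e-01, -6.86096132e-04,  1.62958416e-04,
         2.38169435e-04],
       [-3.74579720e-04, -3.21013085e-01,  9.47074685e-01,
        -1.32607136e-01],
       [ 0.00000000e+00,  0.00000000e+00,  0.00000000e+00,
         1.00000000e+00]])}
```

View pics/top0.png

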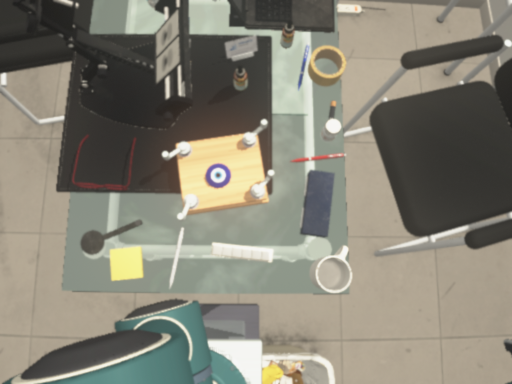

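View pics/side0.png

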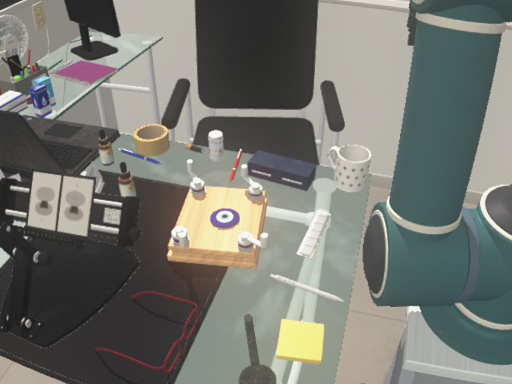

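The top view shows the press centred near (220,173), with hubs near (190,201), (259,190), (249,140) and (184,150) and a mobile screen at (175,60). The side view shows all four knobs and the clear prism at (314,233). I'll enlarge the top view.

```bash
python3 - <<'E'
import cv2
i=cv2.imread("pics/top0.png")[110:228,150:290]
cv2.imwrite("pics/c0.png",cv2.resize(i,None,fx=5,fy=5,interpolation=cv2.INTER_CUBIC))
E
```

```text
(no output)
```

View pics/c0.png

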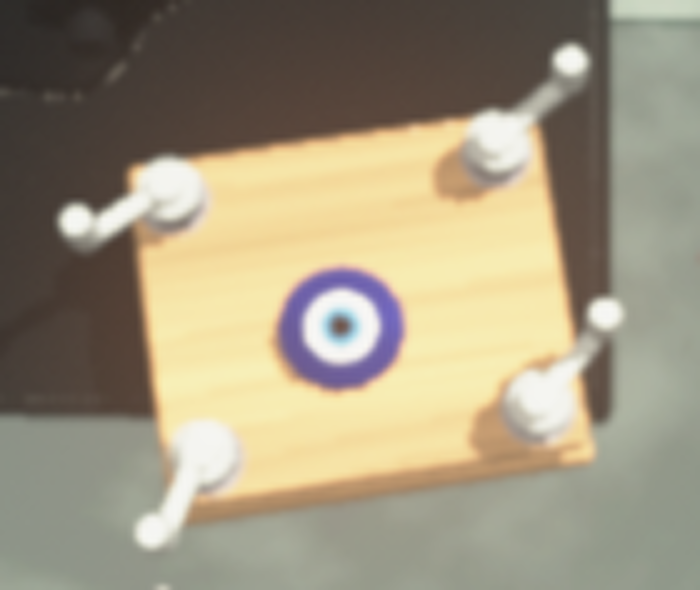

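Crop pixels: hubs FL (172,188), FR (497,145), NR (539,402), NL (206,453). Grip tops: FL (76,222), FR (570,62), NR (605,314), NL (151,531).

```bash
cat >h.py <<'E'
import numpy as np,cv2
from scipy.spatial.transform import Rotation as R
def cast(c,uv,z,T=None):
    """pixels -> world points on plane z"""
    K=c["K"];T=c["world_from_camera"] if T is None else T
    p=cv2.undistortPoints(np.array(uv,float).reshape(-1,1,2),K,np.array([c["k1"],0,0,0.]))[:,0]
    d=np.c_[p,np.ones(len(p))]@T[:3,:3].T
    o=T[:3,3];return o+d*((z-o[2])/d[:,2])[:,None]
E
python3 - <<'E'
from h import *
from station import viewer
c=viewer.calibration("top")
f=lambda a:np.array(a)/5+[150,110]-0.4
H=cast(c,f([(206,453),(539,402),(497,145),(172,188)]),0.066)[:,:2]
G=cast(c,f([(151,531),(605,314),(570,62),(76,222)]),0.099)[:,:2]
P=np.array([(-65,80),(-65,-80),(65,-80),(65,80)])/1e3
h=H-H.mean(0);yaw=np.arctan2((P[:,0]*h[:,1]-P[:,1]*h[:,0]).sum(),(P*h).sum())
Rm=np.array([[np.cos(yaw),-np.sin(yaw)],[np.sin(yaw),np.cos(yaw)]])
A=P@Rm.T+H.mean(0)
print("centre",H.mean(0),"yaw",yaw);print("axes",A,"\nres",(H-A)*1e3)
d=G-A
print("len",np.hypot(*d.T),"ang",np.arctan2(d[:,1],d[:,0]),"\nG",G)
print(cast(c,[(213,250),(272,255),(305,170),(334,172),(332,235),(302,235),(318,270),(348,270),(185,100),(185,200)],0.0)[:,:2])
E
```

```text
centre [ 0.55394786 -0.05700378] yaw 0.162058773175536
axes [[ 0.47689152  0.01146022]
 [ 0.50270757 -0.14644333]
 [ 0.63100421 -0.12546779]
 [ 0.60518815  0.03243576]] 
res [[-0.00926054 -1.39852044]
 [ 0.41408156  1.06031795]
 [-1.10094003  1.13117909]
 [ 0.696119   -0.7929766 ]]
len [0.0446443 0.0448541 0.0436093 0.0457503] ang [ 2.75266107 -0.66932776 -0.84165353  2.19837574] 
G [[ 0.43558149  0.02838934]
 [ 0.53788391 -0.17427346]
 [ 0.66005806 -0.15798924]
 [ 0.57832416  0.0694684 ]]
[[ 0.36484606 -0.03933405]
 [ 0.35383818 -0.18446902]
 [ 0.57072959 -0.27003306]
 [ 0.56660337 -0.34550341]
 [ 0.40404451 -0.33507839]
 [ 0.40358625 -0.25944327]
 [ 0.31777505 -0.29783141]
 [ 0.31774474 -0.37276181]
 [ 0.75881619  0.04660693]
 [ 0.48867356  0.03431944]]
```

```bash
python3 - <<'E'
from h import *
from station import viewer
def ray(n,uv):
    c=viewer.calibration(n);a=cast(c,[uv],0.)[0];o=c["world_from_camera"][:3,3];return o,(a-o)/np.linalg.norm(a-o)
for t,s in [((190,103),(138,243)),((156,106),(2,243)),((187,0),(137,180)),((156,70),(3,180))]:
    a,d=ray("top",t);b,e=ray("side",s)
    k=np.linalg.lstsq(np.c_[d,-e],b-a,rcond=None)[0]
    p,q=a+k[0]*d,b+k[1]*e;print((p+q)/2,np.linalg.norm(p-q))
E
```

```text
[0.7288592  0.02816207 0.00290996] 0.03723757165711833
[0.8059099  0.1649635  0.06829164] 0.200464610154102
[0.77524007 0.005904   0.21102266] 0.19724106297477512
[0.82379151 0.12607765 0.17949991] 0.15209026959546412
```

```bash
python3 - <<'E'
import cv2
a=cv2.imread("pics/top0.png")[0:160,60:230];b=cv2.imread("pics/side0.png")[150:310,0:230]
cv2.imwrite("pics/c1.png",cv2.resize(cv2.hconcat([a,b]),None,fx=2,fy=2,interpolation=cv2.INTER_CUBIC))
E
```

```text
(no output)
```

View pics/c1.png

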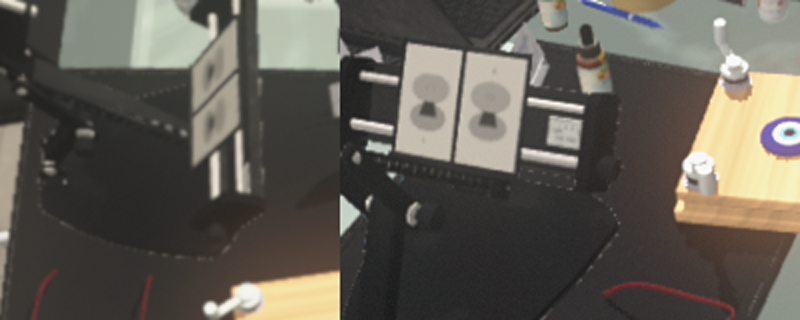

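```bash
python3 - <<'E'
from h import *
from station import viewer
def ray(n,uv):
    c=viewer.calibration(n);a=cast(c,[uv],0.)[0];o=c["world_from_camera"][:3,3];return o,(a-o)/np.linalg.norm(a-o)
for t,s in [((156.5,84),(93.5,236)),((180,62),(96,180)),((156.5,84),(96,180)),((180,62),(93.5,236)),((187,100),(137,198)),((158,106),(137,243)),((189,105),(130,245))]:
    a,d=ray("top",t);b,e=ray("side",s)
    k=np.linalg.lstsq(np.c_[d,-e],b-a,rcond=None)[0]
    p,q=a+k[0]*d,b+k[1]*e;print((p+q)/2,np.linalg.norm(p-q))
E
```

```text
[0.76038634 0.10452283 0.07451751] 0.01064074140049995
[0.77647615 0.03443292 0.15513693] 0.006592887873436713
[0.72042331 0.08107034 0.19113585] 0.026161849323104912
[0.82683463 0.0540888  0.02442289] 0.05242552574790037
[0.69992608 0.02023707 0.11761736] 0.00790250305814173
[0.68552333 0.09313541 0.07548545] 0.0400922230456895
[ 0.73707085  0.03382522 -0.00548956] 0.01859902083364429
```

```bash
cat >>h.py <<'E'
import sys
AX={1:(.4769,.0115),2:(.5027,-.1464),3:(.6310,-.1255),4:(.6052,.0324)}
OFF=0.019
def pose(k,phi,z,gap=0.,r=.045):
    """tool x = ccw tangent, tool y = outward, closed fingers `gap` behind the grip"""
    u=np.array([np.cos(phi),np.sin(phi)]);t=np.array([-u[1],u[0]])
    p=np.array([*(np.array(AX[k])+r*u+(OFF+gap)*t),z])
    return p,R.from_matrix(np.c_[[*t,0],[*u,0],[0,0,-1]])
def feel(s,k):
    d=s["eef_pos"][:2]-AX[k];F=s["force"];Ro=R.from_quat(s["tool_rot"])
    x=Ro.as_matrix()[:,0];th=np.arctan2(x[1],x[0])-np.pi/2
    tau=s["wrist_torque"][2]+d[0]*F[1]-d[1]*F[0]
    loc=Ro.inv().apply(F)
    a=np.arctan2(d[1],d[0])-np.arctan2(OFF,.045)
    print(f"t {s['clock']:.2f} k{k} cw-torque {-tau:.3f} Fx*45 {loc[0]*.045:.3f} Floc {loc.round(1)} Mz {s['wrist_torque'][2]:.3f} phi tool {th:.3f} grip {(a+np.pi)%(2*np.pi)-np.pi:.3f} r {np.hypot(*d):.4f} z {s['eef_pos'][2]:.4f}")
def rows(s,tg):
    Ro=R.from_quat(s["tool_rot"])
    for p,Rt in tg:
        print("turn",np.degrees((Ro.inv()*Rt).as_rotvec()).round(1),"shift",Ro.inv().apply(p-s["eef_pos"]).round(4))
E
python3 - <<'E'
from h import *
from station import ctrl
s=ctrl.state();rows(s,[pose(3,-.84,.242,.012),pose(3,-.84,.097,.012)])
E
```

```text
turn [ -0.1  -0.  -25.2] shift [ 0.6154 -0.3456 -0.    ]
turn [ -0.1  -0.  -25.2] shift [ 0.6154 -0.3454  0.145 ]
```

arm_command(targets=[[[0,0,-6],[0.043,-0.024,0],0],[[0,0,-12],[0.086,-0.048,0],0],[[0,0,-18],[0.129,-0.073,0],0],[[0,0,-24],[0.172,-0.097,0],0],[[0,0,-25.2],[0.215,-0.121,0],0]], grip_force=60)

```text
clock: 0.6
eef_pos: [0.3662, -0.467, 0.2421]
tool_rot: [0.933, 0.359, -0.0, -0.0]
force: [1.3, 0.4, -0.0]
grip_width: 0.143
grip_force: 0.0
```

```bash
python3 - <<'E'
from h import *
from station import ctrl
s=ctrl.state();feel(s,3);print(s["grip_width"]);rows(s,[pose(3,-.84,.242,.012),pose(3,-.84,.097,.012)])
E
```

```text
t 0.60 k3 cw-torque -0.362 Fx*45 0.057 Floc [1.3 0.6 0. ] Mz 0.018 phi tool -0.835 grip -2.630 r 0.4322 z 0.2421
0.1426430342780005
turn [-0.  -0.   0.3] shift [ 4.563e-01 -3.050e-02  1.000e-04]
turn [-0.  -0.   0.3] shift [ 0.4563 -0.0304  0.1451]
```

arm_command(targets=[[[0,0,0],[0.048,-0.003,0],0],[[0,0,0],[0.096,-0.006,0],0],[[0,0,0],[0.144,-0.009,0],0],[[0,0,0],[0.192,-0.013,0],0],[[0,0,0],[0.24,-0.016,0],0]])

```text
clock: 1.1
eef_pos: [0.5341, -0.2947, 0.2421]
tool_rot: [0.934, 0.358, -0.0, -0.0]
force: [0.1, -1.1, 0.5]
grip_width: 0.001
grip_force: 0.0
```

arm_command(targets=[[[0,0,0],[0.045,-0.003,0],0],[[0,0,0],[0.09,-0.006,0.0],0],[[0,0,0],[0.135,-0.009,0.0],0],[[0,0,0],[0.18,-0.012,0.0],0],[[0,0,0],[0.216,-0.0145,0.0],0]])

```text
clock: 1.6
eef_pos: [0.6855, -0.1393, 0.2417]
tool_rot: [0.934, 0.358, -0.0, -0.0]
force: [0.4, -0.7, 0.6]
grip_width: 0.002
grip_force: 0.0
```

```bash
python3 - <<'E'
from h import *
from station import ctrl
s=ctrl.state();feel(s,3);print(s["grip_width"]);rows(s,[pose(3,-.84,.242,.012),pose(3,-.84,.097,.012)])
E
```

```text
t 1.60 k3 cw-torque 0.084 Fx*45 -0.007 Floc [-0.1  0.8 -0.6] Mz -0.051 phi tool -0.838 grip -0.648 r 0.0562 z 0.2417
0.0018985382408227224
turn [-0.   0.   0.1] shift [-0.0004 -0.0016 -0.0003]
turn [-0.   0.   0.1] shift [-0.0003 -0.0015  0.1447]
```

arm_command(targets=[[[0,0,0],[0,-0.0015,0.04],0],[[0,0,0],[0,-0.0015,0.08],0],[[0,0,0],[0,-0.0015,0.115],0],[[0,0,0],[0,-0.0015,0.145],0],[[0,0,0],[0,-0.0015,0.145],0]])

```text
clock: 2.1
eef_pos: [0.6811, -0.1398, 0.0921]
tool_rot: [0.934, 0.358, -0.003, -0.002]
force: [-1.2, 0.3, -0.5]
grip_width: 0.002
grip_force: 0.0
```

```bash
python3 - <<'E'
from h import *
from station import ctrl
feel(ctrl.state(),3)
E
```

```text
t 2.10 k3 cw-torque 0.026 Fx*45 -0.032 Floc [-0.7 -1.   0.5] Mz -0.021 phi tool -0.839 grip -0.677 r 0.0521 z 0.0921
```

arm_command(targets=[[[0,0,0],[-0.006,0,0],0],[[0,0,0],[-0.012,0,0],0],[[0,0,5.7],[-0.0166,0.0017,0],0],[[0,0,5.7],[-0.0166,0.0017,0],0],[[0,0,5.7],[-0.0166,0.0017,0],0]])

```text
clock: 2.6
eef_pos: [0.6726, -0.1528, 0.0991]
tool_rot: [0.95, 0.312, 0.001, 0.001]
force: [4.6, 1.3, 2.8]
grip_width: -0.004
grip_force: 2.2
```

```bash
python3 - <<'E'
from h import *
from station import ctrl,viewer
feel(ctrl.state(),3)
cv2.imwrite("pics/w1.png",viewer.get_image("wrist")[:,:,::-1])
E
```

```text
t 2.60 k3 cw-torque -0.166 Fx*45 0.202 Floc [ 4.5  1.7 -2.7] Mz -0.013 phi tool -0.936 grip -0.980 r 0.0498 z 0.0991
```

View pics/w1.png

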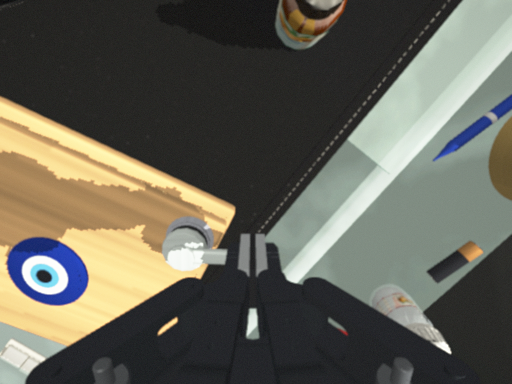

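The wrist view shows the closed fingers at (255,255) pressing behind the grip, with the lever running left to the hub at (188,243).

```bash
cat >m.py <<'E'
from h import *
from station import ctrl,viewer
k=int(sys.argv[1]);n=int(sys.argv[2]) if len(sys.argv)>2 else 3
T=[];X=[]
for i in range(n):
    if i: viewer.get_image("top")
    s=ctrl.state();d=s["eef_pos"][:2]-AX[k];F=s["force"];T.append(s["wrist_torque"][2]+d[0]*F[1]-d[1]*F[0]);X.append(R.from_quat(s["tool_rot"]).inv().apply(F)[0]*.045)
print("TORQUE",np.mean(T).round(3),np.round(T,3),"Fx45",np.mean(X).round(3));feel(s,k)
if len(sys.argv)>3:
    a=[float(v) for v in sys.argv[3].split(",")]   # knob,phi,z,gap
    rows(s,[pose(int(a[0]),*a[1:])])
E
sed -i 's/cw-torque {-tau/tau {tau/' h.py; sed -n 1p m.py
```

```text
from h import *
```

arm_command(targets=[[[0,0,5.7],[-0.0046,0.0017,0],0],[[0,0,11.5],[-0.0093,0.0029,0],0],[[0,0,17.2],[-0.0141,0.0036,0],0],[[0,0,22.9],[-0.019,0.0038,0],0],[[0,0,22.9],[-0.019,0.0038,0],0]])

```text
clock: 3.15
eef_pos: [0.6594, -0.1668, 0.0985]
tool_rot: [0.993, 0.115, 0.001, 0.0]
force: [5.4, 4.7, 2.8]
grip_width: 0.003
grip_force: 3.2
```

```bash
python3 m.py 3 5
```

```text
TORQUE 0.337 [0.346 0.393 0.306 0.332 0.309] Fx45 0.289
t 3.35 k3 tau 0.309 Fx*45 0.311 Floc [ 6.9 -2.4 -3. ] Mz -0.058 phi tool -1.336 grip -1.361 r 0.0502 z 0.0985
```

arm_command(targets=[[[0,0,5.7],[-0.0046,0.0012,0.001],0],[[0,0,11.5],[-0.0093,0.002,0.002],0],[[0,0,11.5],[-0.0093,0.002,0.002],0],[[0,0,11.5],[-0.0093,0.002,0.002],0],[[0,0,11.5],[-0.0093,0.002,0.002],0]])

```text
clock: 3.85
eef_pos: [0.6514, -0.1712, 0.0969]
tool_rot: [1.0, 0.017, 0.002, 0.0]
force: [5.8, 2.0, 4.0]
grip_width: -0.004
grip_force: 3.3
```

```bash
python3 m.py 3 5
```

```text
TORQUE 0.285 [0.293 0.241 0.327 0.298 0.269] Fx45 0.28
t 4.05 k3 tau 0.269 Fx*45 0.274 Floc [ 6.1 -1.5 -4.3] Mz -0.041 phi tool -1.537 grip -1.551 r 0.0500 z 0.0969
```

arm_command(targets=[[[0,0,5.7],[-0.0046,0.0012,0],0],[[0,0,11.5],[-0.0093,0.002,0],0],[[0,0,17.2],[-0.0141,0.0027,0],0],[[0,0,17.2],[-0.0141,0.0027,0],0],[[0,0,17.2],[-0.0141,0.0027,0],0]])

```text
clock: 4.55
eef_pos: [0.6373, -0.1747, 0.097]
tool_rot: [0.991, -0.133, 0.002, 0.001]
force: [6.7, -2.4, 4.5]
grip_width: -0.001
grip_force: 3.4
```

```bash
python3 m.py 3 5
```

```text
TORQUE 0.31 [0.278 0.267 0.343 0.342 0.319] Fx45 0.313
t 4.75 k3 tau 0.319 Fx*45 0.309 Floc [ 6.9  0.2 -4.1] Mz 0.008 phi tool -1.837 grip -1.842 r 0.0497 z 0.0969
```

arm_command(targets=[[[0,0,5.7],[-0.0046,0.0014,0],0],[[0,0,11.5],[-0.0093,0.0024,0],0],[[0,0,14.3],[-0.0117,0.0028,0],0],[[0,0,14.3],[-0.0117,0.0028,0],0],[[0,0,14.3],[-0.0117,0.0028,0],0]])

```text
clock: 5.25
eef_pos: [0.6254, -0.1748, 0.0971]
tool_rot: [0.967, -0.255, 0.002, 0.001]
force: [6.9, -5.3, 3.5]
grip_width: 0.001
grip_force: 4.2
```

```bash
python3 m.py 3 5
```

```text
TORQUE 0.336 [0.344 0.325 0.345 0.276 0.389] Fx45 0.378
t 5.45 k3 tau 0.389 Fx*45 0.364 Floc [ 8.1  0.8 -4.3] Mz 0.037 phi tool -2.087 grip -2.083 r 0.0496 z 0.0971
```

arm_command(targets=[[[0,0,5.7],[-0.0046,0.0016,0],0],[[0,0,11.5],[-0.0093,0.0027,0],0],[[0,0,11.5],[-0.0093,0.0027,0],0],[[0,0,11.5],[-0.0093,0.0027,0],0],[[0,0,11.5],[-0.0093,0.0027,0],0]])

```text
clock: 5.95
eef_pos: [0.616, -0.1728, 0.0972]
tool_rot: [0.936, -0.351, 0.002, 0.001]
force: [6.5, -7.7, 5.0]
grip_width: 0.005
grip_force: 4.9
```

```bash
python3 m.py 3 7 3,-2.0,.2,.02
```

```text
TORQUE 0.423 [0.447 0.393 0.43  0.426 0.391 0.467 0.406] Fx45 0.44
t 6.25 k3 tau 0.406 Fx*45 0.422 Floc [ 9.4  1.4 -4.5] Mz 0.007 phi tool -2.288 grip -2.277 r 0.0496 z 0.0972
turn [  0.   -0.3 -16.5] shift [ 0.0309 -0.0134 -0.1026]
```

arm_command(targets=[[[0,0,0],[0.012,0,0],0],[[0,0,-5],[0.025,-0.001,0],0],[[0,0,-5],[0.027,-0.001,-0.02],0],[[0,0,-5],[0.027,-0.001,-0.045],0],[[0,0,-5],[0.027,-0.001,-0.045],0]])

```text
clock: 6.75
eef_pos: [0.6371, -0.1893, 0.144]
tool_rot: [0.951, -0.31, 0.002, 0.0]
force: [0.1, -0.1, 0.4]
grip_width: 0.001
grip_force: 0.0
```

```bash
python3 m.py 1 1 1,2.75,.142,.013
```

```text
TORQUE -0.077 [-0.077] Fx45 0.008
t 6.75 k1 tau -0.077 Fx*45 0.008 Floc [ 0.2  0.  -0.4] Mz -0.076 phi tool -2.201 grip -1.297 r 0.2569 z 0.1440
turn [-0.2 -0.2 76.3] shift [-0.2839 -0.0261  0.0009]
```

```bash
python3 - <<'E'
s=open("h.py").read()
s=s.replace("R.from_matrix(np.c_[[*t,0],[*u,0],[0,0,-1]])","R.from_matrix(np.c_[[*(sg(k)*t),0],[*(sg(k)*u),0],[0,0,-1]])")
s=s.replace("def pose","sg=lambda k:-1 if k in(1,4) else 1  # left knobs: tool x = cw tangent\ndef pose")
s=s.replace("-np.pi/2\n","-sg(k)*np.pi/2\n").replace("{loc[0]*.045:.3f}","{sg(k)*loc[0]*.045:.3f}")
open("h.py","w").write(s)
m=open("m.py").read().replace("X.append(","X.append(sg(k)*");open("m.py","w").write(m)
E
python3 m.py 1 1 1,2.75,.142,.014
```

```text
TORQUE -0.077 [-0.077] Fx45 -0.008
t 6.75 k1 tau -0.077 Fx*45 -0.008 Floc [ 0.2  0.  -0.4] Mz -0.076 phi tool 0.941 grip -1.297 r 0.2569 z 0.1440
turn [   0.2   -0.2 -103.7] shift [-0.2837 -0.0251  0.0009]
```

arm_command(targets=[[[0,0,-8.5],[-0.025,-0.002,0],0],[[0,0,-17],[-0.05,-0.004,0],0],[[0,0,-25.5],[-0.075,-0.007,0],0],[[0,0,-34],[-0.1,-0.009,0],0],[[0,0,-42.5],[-0.125,-0.011,0],0]])

```text
clock: 7.25
eef_pos: [0.5405, -0.1054, 0.1398]
tool_rot: [0.998, 0.059, -0.001, -0.0]
force: [0.8, -0.1, 1.1]
grip_width: -0.001
grip_force: 0.0
```

```bash
python3 m.py 1 1 1,2.75,.142,.014
```

```text
TORQUE 0.092 [0.092] Fx45 -0.034
t 7.25 k1 tau 0.092 Fx*45 -0.034 Floc [ 0.8  0.2 -1.1] Mz 0.010 phi tool 1.688 grip -1.472 r 0.1331 z 0.1398
turn [ -0.    0.1 -60.8] shift [-0.1049 -0.1167 -0.0021]
```

arm_command(targets=[[[0,0,-8.5],[-0.02,-0.022,-0.001],0],[[0,0,-17],[-0.04,-0.044,-0.002],0],[[0,0,-25.5],[-0.06,-0.066,-0.002],0],[[0,0,-34],[-0.08,-0.088,-0.002],0],[[0,0,-42.5],[-0.1,-0.11,-0.002],0]])

```text
clock: 7.75
eef_pos: [0.4289, -0.0071, 0.142]
tool_rot: [0.909, 0.417, -0.0, -0.0]
force: [-0.1, -0.2, 0.3]
grip_width: 0.0
grip_force: 0.0
```

```bash
python3 m.py 1 1 1,2.75,.094,.014
```

```text
TORQUE -0.01 [-0.01] Fx45 0.007
t 7.75 k1 tau -0.010 Fx*45 0.007 Floc [-0.2  0.1 -0.3] Mz -0.017 phi tool 2.430 grip 3.111 r 0.0514 z 0.1420
turn [ -0.    0.  -18.3] shift [-0.0001 -0.0081  0.048 ]
```

arm_command(targets=[[[0,0,-8.5],[0,-0.008,0.0],0],[[0,0,-17],[0,-0.008,0.01],0],[[0,0,-18.3],[0,-0.008,0.035],0],[[0,0,-18.3],[0,-0.008,0.048],0],[[0,0,-18.3],[0,-0.008,0.048],0]])

```text
clock: 8.25
eef_pos: [0.423, -0.0023, 0.0925]
tool_rot: [0.833, 0.553, -0.001, -0.001]
force: [-0.3, -0.5, 1.2]
grip_width: 0.0
grip_force: 0.0
```

arm_command(targets=[[[0,0,0],[0.008,0,0],0],[[0,0,2],[0.015,-0.0003,0],0],[[0,0,7.7],[0.0196,-0.002,0],0],[[0,0,13.5],[0.0243,-0.0032,0],0],[[0,0,13.5],[0.0243,-0.0032,0],0]])

```text
clock: 8.75
eef_pos: [0.4309, 0.0215, 0.0953]
tool_rot: [0.893, 0.449, -0.0, 0.001]
force: [-2.0, -6.9, -0.6]
grip_width: 0.002
grip_force: 3.2
```

```bash
python3 m.py 1 3
```

```text
TORQUE 0.304 [0.333 0.321 0.258] Fx45 0.287
t 8.85 k1 tau 0.258 Fx*45 0.271 Floc [-6.   1.7  0.2] Mz -0.033 phi tool 2.506 grip 2.532 r 0.0471 z 0.0953
```

arm_command(targets=[[[0,0,5.7],[0.0046,-0.002,0],0],[[0,0,11.5],[0.0093,-0.0037,0],0],[[0,0,17.2],[0.0141,-0.0045,0],0],[[0,0,17.2],[0.0141,-0.0045,0],0],[[0,0,17.2],[0.0141,-0.0045,0],0]])

```text
clock: 9.35
eef_pos: [0.4355, 0.0353, 0.0952]
tool_rot: [0.95, 0.312, -0.0, 0.001]
force: [-1.6, -6.4, -0.4]
grip_width: 0.002
grip_force: 3.0
```

```bash
python3 m.py 1 5
```

```text
TORQUE 0.294 [0.285 0.325 0.265 0.321 0.273] Fx45 0.267
t 9.55 k1 tau 0.273 Fx*45 0.244 Floc [-5.4  4.2  0. ] Mz -0.045 phi tool 2.206 grip 2.222 r 0.0477 z 0.0952
```

arm_command(targets=[[[0,0,5.7],[0.0046,-0.0018,0],0],[[0,0,11.5],[0.0093,-0.0032,0],0],[[0,0,15],[0.0117,-0.0036,0],0],[[0,0,15],[0.0117,-0.0036,0],0],[[0,0,15],[0.0117,-0.0036,0],0]])

```text
clock: 10.05
eef_pos: [0.4426, 0.0452, 0.0951]
tool_rot: [0.983, 0.186, -0.0, 0.001]
force: [-5.5, -4.9, 0.6]
grip_width: -0.002
grip_force: 3.3
```

```bash
python3 m.py 1 5
```

```text
TORQUE 0.346 [0.329 0.34  0.335 0.404 0.32 ] Fx45 0.298
t 10.25 k1 tau 0.320 Fx*45 0.295 Floc [-6.6  3.6 -0.5] Mz -0.037 phi tool 1.944 grip 1.967 r 0.0481 z 0.0951
```

arm_command(targets=[[[0,0,5.7],[0.0046,-0.0017,0],0],[[0,0,11.5],[0.0093,-0.0029,0],0],[[0,0,11.5],[0.0093,-0.0029,0],0],[[0,0,11.5],[0.0093,-0.0029,0],0],[[0,0,11.5],[0.0093,-0.0029,0],0]])

```text
clock: 10.75
eef_pos: [0.45, 0.0514, 0.0951]
tool_rot: [0.996, 0.086, -0.001, 0.0]
force: [-6.9, -4.8, 2.1]
grip_width: 0.004
grip_force: 4.0
```

```bash
python3 m.py 1 6 2,-.67,.14,.014
```

```text
TORQUE 0.378 [0.352 0.416 0.383 0.37  0.392 0.356] Fx45 0.372
t 11.00 k1 tau 0.356 Fx*45 0.365 Floc [-8.1  3.1 -2.4] Mz -0.061 phi tool 1.744 grip 1.765 r 0.0481 z 0.0951
turn [  0.    0.1 -41.7] shift [ 0.0724  0.2156 -0.0448]
```

arm_command(targets=[[[0,0,5.7],[0.0046,-0.0017,0],0],[[0,0,9.5],[0.0078,-0.0026,0],0],[[0,0,9.5],[0.0078,-0.0026,0],0],[[0,0,9.5],[0.0078,-0.0026,0],0],[[0,0,9.5],[0.0078,-0.0026,0],0]])

```text
clock: 11.5
eef_pos: [0.457, 0.0554, 0.0951]
tool_rot: [1.0, 0.004, -0.001, 0.0]
force: [-9.0, -4.0, 2.7]
grip_width: -0.001
grip_force: 4.8
```

```bash
python3 m.py 1 7 2,-.67,.14,.014
```

```text
TORQUE 0.461 [0.414 0.436 0.52  0.496 0.452 0.463 0.444] Fx45 0.427
t 11.80 k1 tau 0.444 Fx*45 0.409 Floc [-9.1  3.4 -3.4] Mz -0.023 phi tool 1.578 grip 1.596 r 0.0482 z 0.0951
turn [ -0.    0.1 -51.2] shift [ 0.0999  0.2046 -0.0449]
```

arm_command(targets=[[[0,0,0],[-0.012,0,0],0],[[0,0,-5],[-0.025,-0.001,0],0],[[0,0,-5],[-0.027,-0.001,-0.02],0],[[0,0,-5],[-0.02,0.02,-0.047],0],[[0,0,-10],[0.0,0.06,-0.047],0]])

```text
clock: 12.3
eef_pos: [0.4593, -0.0038, 0.1464]
tool_rot: [0.996, 0.092, 0.003, 0.0]
force: [1.0, -0.2, 0.3]
grip_width: -0.0
grip_force: 0.0
```

```bash
python3 m.py 2 1 2,-.67,.141,.014
```

```text
TORQUE -0.127 [-0.127] Fx45 0.043
t 12.30 k2 tau -0.127 Fx*45 0.043 Floc [ 1.   0.4 -0.3] Mz 0.010 phi tool -1.386 grip 1.467 r 0.1490 z 0.1464
turn [  0.2  -0.3 -41. ] shift [0.0708 0.1604 0.006 ]
```

arm_command(targets=[[[0,0,-8.2],[0.015,0.04,0.004],0],[[0,0,-16.4],[0.035,0.08,0.004],0],[[0,0,-24.6],[0.055,0.12,0.004],0],[[0,0,-32.8],[0.071,0.16,0.004],0],[[0,0,-41],[0.071,0.16,0.015],0]])

```text
clock: 12.8
eef_pos: [0.5594, -0.1528, 0.128]
tool_rot: [0.9, 0.435, 0.001, 0.001]
force: [-0.0, 0.5, 0.9]
grip_width: 0.001
grip_force: 0.0
```

```bash
python3 m.py 2 1 2,-.67,.094,.014
```

```text
TORQUE 0.038 [0.038] Fx45 0.016
t 12.80 k2 tau 0.038 Fx*45 0.016 Floc [ 0.4 -0.3 -0.9] Mz 0.011 phi tool -0.670 grip -0.512 r 0.0571 z 0.1280
turn [ 0.2 -0.  -0. ] shift [ 0.0028 -0.0035  0.034 ]
```

arm_command(targets=[[[0,0,0],[0.001,-0.0015,0.02],0],[[0,0,0],[0.001,-0.0015,0.034],0],[[0,0,0],[0.001,-0.0015,0.034],0],[[0,0,0],[-0.008,-0.0015,0.034],0],[[0,0,2],[-0.015,-0.0015,0.034],0]])

```text
clock: 13.3
eef_pos: [0.5461, -0.1605, 0.0935]
tool_rot: [0.909, 0.418, 0.001, 0.001]
force: [2.7, 1.3, -0.3]
grip_width: 0.001
grip_force: 1.3
```

arm_command(targets=[[[0,0,5.7],[-0.0046,0.0017,0],0],[[0,0,11.5],[-0.0093,0.0029,0],0],[[0,0,17.2],[-0.0141,0.0036,0],0],[[0,0,17.2],[-0.0141,0.0036,0],0],[[0,0,17.2],[-0.0141,0.0036,0],0]])

```text
clock: 13.8
eef_pos: [0.5398, -0.1731, 0.0935]
tool_rot: [0.961, 0.276, 0.001, -0.0]
force: [4.3, 6.4, -0.9]
grip_width: -0.001
grip_force: 3.1
```

```bash
python3 m.py 2 5
```

```text
TORQUE 0.321 [0.325 0.372 0.323 0.303 0.279] Fx45 0.287
t 14.00 k2 tau 0.279 Fx*45 0.254 Floc [ 5.7 -3.1  0.4] Mz -0.013 phi tool -1.010 grip -1.021 r 0.0457 z 0.0935
```

arm_command(targets=[[[0,0,5.7],[-0.0046,0.0027,0],0],[[0,0,11.5],[-0.0093,0.0049,0],0],[[0,0,15],[-0.0117,0.0056,0],0],[[0,0,15],[-0.0117,0.0056,0],0],[[0,0,15],[-0.0117,0.0056,0],0]])

```text
clock: 14.5
eef_pos: [0.533, -0.184, 0.0935]
tool_rot: [0.989, 0.149, 0.001, -0.0]
force: [4.9, 5.6, -0.8]
grip_width: 0.0
grip_force: 3.3
```

```bash
python3 m.py 2 5
```

```text
TORQUE 0.313 [0.298 0.365 0.276 0.285 0.34 ] Fx45 0.291
t 14.70 k2 tau 0.340 Fx*45 0.292 Floc [ 6.5 -4.9  1.2] Mz -0.040 phi tool -1.272 grip -1.291 r 0.0483 z 0.0936
```

Still loose, so I'll push another 0.25.

arm_command(targets=[[[0,0,5.7],[-0.0046,0.0017,0],0],[[0,0,11.5],[-0.0093,0.0029,0],0],[[0,0,15],[-0.0117,0.0034,0],0],[[0,0,15],[-0.0117,0.0034,0],0],[[0,0,15],[-0.0117,0.0034,0],0]])

```text
clock: 15.2
eef_pos: [0.523, -0.191, 0.0938]
tool_rot: [1.0, 0.018, 0.002, 0.0]
force: [6.7, 4.0, -1.8]
grip_width: 0.003
grip_force: 3.1
```

```bash
python3 m.py 2 5
```

```text
TORQUE 0.293 [0.294 0.308 0.262 0.278 0.321] Fx45 0.282
t 15.40 k2 tau 0.321 Fx*45 0.298 Floc [ 6.6 -3.3  0.8] Mz -0.040 phi tool -1.534 grip -1.542 r 0.0490 z 0.0937
```

arm_command(targets=[[[0,0,5.7],[-0.0046,0.0016,0],0],[[0,0,11.5],[-0.0093,0.0027,0],0],[[0,0,15],[-0.0117,0.0031,0],0],[[0,0,15],[-0.0117,0.0031,0],0],[[0,0,15],[-0.0117,0.0031,0],0]])

```text
clock: 15.9
eef_pos: [0.5115, -0.1947, 0.0938]
tool_rot: [0.994, -0.112, 0.002, 0.0]
force: [6.1, 2.9, -1.2]
grip_width: 0.003
grip_force: 3.0
```

```bash
python3 m.py 2 5
```

```text
TORQUE 0.306 [0.289 0.276 0.289 0.394 0.282] Fx45 0.275
t 16.10 k2 tau 0.282 Fx*45 0.270 Floc [ 6.  -3.5  0.5] Mz -0.056 phi tool -1.796 grip -1.788 r 0.0491 z 0.0938
```

arm_command(targets=[[[0,0,5.7],[-0.0046,0.0016,0],0],[[0,0,11.5],[-0.0093,0.0027,0],0],[[0,0,17.2],[-0.0141,0.0034,0],0],[[0,0,17.2],[-0.0141,0.0034,0],0],[[0,0,17.2],[-0.0141,0.0034,0],0]])

```text
clock: 16.6
eef_pos: [0.4972, -0.1952, 0.094]
tool_rot: [0.966, -0.26, 0.002, 0.0]
force: [8.2, -0.5, -1.0]
grip_width: 0.003
grip_force: 3.8
```

```bash
python3 m.py 2 5
```

```text
TORQUE 0.354 [0.341 0.373 0.365 0.362 0.329] Fx45 0.336
t 16.80 k2 tau 0.329 Fx*45 0.339 Floc [ 7.5 -2.9  1.5] Mz -0.068 phi tool -2.096 grip -2.080 r 0.0491 z 0.0940
```

arm_command(targets=[[[0,0,5.7],[-0.0046,0.0016,0],0],[[0,0,11.5],[-0.0093,0.0027,0],0],[[0,0,14.3],[-0.0119,0.0031,0],0],[[0,0,14.3],[-0.0119,0.0031,0],0],[[0,0,14.3],[-0.0119,0.0031,0],0]])

```text
clock: 17.3
eef_pos: [0.4856, -0.1923, 0.0942]
tool_rot: [0.926, -0.378, 0.003, 0.0]
force: [9.7, -4.3, -1.8]
grip_width: 0.001
grip_force: 4.8
```

```bash
python3 m.py 2 7
```

```text
TORQUE 0.486 [0.468 0.478 0.46  0.506 0.499 0.502 0.489] Fx45 0.447
t 17.60 k2 tau 0.489 Fx*45 0.418 Floc [ 9.3 -4.6  1.3] Mz -0.018 phi tool -2.346 grip -2.327 r 0.0490 z 0.0941
```

arm_command(targets=[[[0,0,0],[0.012,0,0],0],[[0,0,-5],[0.025,-0.001,0],0],[[0,0,-5],[0.027,-0.001,-0.02],0],[[0,0,-10],[0.027,-0.001,-0.047],0],[[0,0,-18],[0.02,-0.03,-0.052],0]])

```text
clock: 18.1
eef_pos: [0.52, -0.1861, 0.1485]
tool_rot: [0.974, -0.228, 0.002, 0.001]
force: [-0.3, -0.1, 0.1]
grip_width: 0.0
grip_force: 0.0
```

```bash
python3 m.py 4 1 4,2.2,.146,.014
```

```text
TORQUE -0.064 [-0.064] Fx45 0.009
t 18.10 k4 tau -0.064 Fx*45 0.009 Floc [-0.2  0.3 -0.1] Mz -0.012 phi tool 1.111 grip -2.342 r 0.2345 z 0.1485
turn [  0.2  -0.2 -62.4] shift [-0.0758 -0.2252  0.0021]
```

arm_command(targets=[[[0,0,-8.5],[-0.015,-0.045,0],0],[[0,0,-17],[-0.03,-0.09,0],0],[[0,0,-25.5],[-0.045,-0.135,0],0],[[0,0,-34],[-0.06,-0.18,0],0],[[0,0,-42.5],[-0.075,-0.222,0],0]])

```text
clock: 18.6
eef_pos: [0.5509, 0.05, 0.1456]
tool_rot: [0.99, 0.143, 0.001, 0.0]
force: [1.5, 0.1, -0.0]
grip_width: -0.006
grip_force: 0.0
```

```bash
python3 m.py 4 1 4,2.2,.094,.014
```

```text
TORQUE -0.047 [-0.047] Fx45 -0.065
t 18.60 k4 tau -0.047 Fx*45 -0.065 Floc [1.4 0.4 0. ] Mz -0.018 phi tool 1.858 grip 2.428 r 0.0571 z 0.1456
turn [  0.   -0.1 -19.6] shift [0.0008 0.001  0.0516]
```

arm_command(targets=[[[0,0,-8.5],[0,0.001,0.005],0],[[0,0,-17],[0,0.001,0.02],0],[[0,0,-19.6],[0,0.001,0.045],0],[[0,0,-19.6],[0,0.001,0.0515],0],[[0,0,-19.6],[0,0.001,0.0515],0]])

```text
clock: 19.1
eef_pos: [0.5508, 0.0471, 0.0928]
tool_rot: [0.952, 0.306, -0.0, -0.0]
force: [-0.4, -0.4, 0.1]
grip_width: 0.002
grip_force: 0.0
```

arm_command(targets=[[[0,0,0],[0.008,0,0],0],[[0,0,2],[0.015,-0.0003,0],0],[[0,0,7.7],[0.0196,-0.002,0],0],[[0,0,13.5],[0.0243,-0.0032,0],0],[[0,0,13.5],[0.0243,-0.0032,0],0]])

```text
clock: 19.6
eef_pos: [0.5697, 0.0644, 0.0941]
tool_rot: [0.981, 0.192, 0.0, 0.0]
force: [-4.9, -4.3, 3.1]
grip_width: 0.001
grip_force: 2.8
```

```bash
python3 m.py 4 3
```

```text
TORQUE 0.306 [0.303 0.323 0.291] Fx45 0.262
t 19.70 k4 tau 0.291 Fx*45 0.267 Floc [-5.9  0.6 -4.5] Mz 0.023 phi tool 1.961 grip 2.015 r 0.0479 z 0.0941
```

arm_command(targets=[[[0,0,5.7],[0.0046,-0.002,0],0],[[0,0,11.5],[0.0093,-0.0035,0],0],[[0,0,17.2],[0.0141,-0.0042,0],0],[[0,0,17.2],[0.0141,-0.0042,0],0],[[0,0,17.2],[0.0141,-0.0042,0],0]])

```text
clock: 20.2
eef_pos: [0.5807, 0.0736, 0.0941]
tool_rot: [0.999, 0.045, 0.0, 0.0]
force: [-5.9, -1.4, 4.6]
grip_width: 0.002
grip_force: 3.2
```

```bash
python3 m.py 4 5
```

```text
TORQUE 0.313 [0.342 0.283 0.323 0.297 0.318] Fx45 0.289
t 20.40 k4 tau 0.318 Fx*45 0.282 Floc [-6.3  0.8 -4. ] Mz 0.030 phi tool 1.661 grip 1.710 r 0.0479 z 0.0941
```

arm_command(targets=[[[0,0,5.7],[0.0046,-0.0017,0],0],[[0,0,11.5],[0.0093,-0.0029,0],0],[[0,0,14.3],[0.0117,-0.0034,0],0],[[0,0,14.3],[0.0117,-0.0034,0],0],[[0,0,14.3],[0.0117,-0.0034,0],0]])

```text
clock: 20.9
eef_pos: [0.5919, 0.0783, 0.0942]
tool_rot: [0.997, -0.079, -0.0, -0.0]
force: [-8.7, 1.7, 5.1]
grip_width: -0.0
grip_force: 4.2
```

```bash
python3 m.py 4 5
```

```text
TORQUE 0.403 [0.382 0.409 0.468 0.399 0.355] Fx45 0.39
t 21.10 k4 tau 0.355 Fx*45 0.373 Floc [-8.3  0.1 -4.4] Mz -0.006 phi tool 1.412 grip 1.455 r 0.0478 z 0.0942
```

arm_command(targets=[[[0,0,5.7],[0.0046,-0.0017,0],0],[[0,0,6.9],[0.0056,-0.0019,0],0],[[0,0,6.9],[0.0056,-0.0019,0],0],[[0,0,6.9],[0.0056,-0.0019,0],0],[[0,0,6.9],[0.0056,-0.0019,0],0]])

```text
clock: 21.6
eef_pos: [0.5976, 0.0795, 0.0942]
tool_rot: [0.99, -0.139, -0.0, -0.001]
force: [-9.1, 3.5, 5.3]
grip_width: -0.003
grip_force: 4.8
```

```bash
python3 m.py 4 6
```

```text
TORQUE 0.421 [0.439 0.412 0.436 0.466 0.411 0.359] Fx45 0.434
t 21.85 k4 tau 0.359 Fx*45 0.410 Floc [-9.1 -0.8 -6.3] Mz -0.019 phi tool 1.292 grip 1.331 r 0.0477 z 0.0942
```

arm_command(targets=[[[0,0,4],[0.0035,-0.001,0],0],[[0,0,4],[0.0035,-0.001,0],0],[[0,0,4],[0.0035,-0.001,0],0],[[0,0,4],[0.0035,-0.001,0],0],[[0,0,4],[0.0035,-0.001,0],0]])

```text
clock: 22.35
eef_pos: [0.6013, 0.0798, 0.0943]
tool_rot: [0.985, -0.174, -0.0, -0.001]
force: [-8.4, 6.0, 5.7]
grip_width: -0.006
grip_force: 5.2
```

```bash
python3 m.py 4 5
```

```text
TORQUE 0.461 [0.499 0.479 0.44  0.437 0.449] Fx45 0.47
t 22.55 k4 tau 0.449 Fx*45 0.478 Floc [-10.6  -2.3  -5.5] Mz 0.037 phi tool 1.222 grip 1.254 r 0.0476 z 0.0943
```

arm_command(targets=[[[0,0,0],[-0.012,0,0],0],[[0,0,-5],[-0.025,-0.001,0],0],[[0,0,-5],[-0.027,-0.001,-0.02],0],[[0,0,-5],[-0.03,-0.001,-0.047],0],[[0,0,-10],[-0.04,-0.001,-0.047],0]])

```text
clock: 23.05
eef_pos: [0.5659, 0.0939, 0.1447]
tool_rot: [0.996, -0.087, 0.003, -0.001]
force: [-0.1, 0.3, -0.0]
grip_width: -0.001
grip_force: 0.0
```

```bash
python3 m.py 1 1 1,1.87,.142,.013
```

```text
TORQUE 0.057 [0.057] Fx45 0.008
t 23.05 k1 tau 0.057 Fx*45 0.008 Floc [-0.2 -0.2  0. ] Mz 0.022 phi tool 1.396 grip 0.348 r 0.1212 z 0.1447
turn [ -0.   -0.4 -27.2] shift [-0.1223  0.0712  0.0018]
```

arm_command(targets=[[[0,-0.1,-7],[-0.035,0.02,0],0],[[0,-0.2,-14],[-0.075,0.043,0],0],[[0,-0.3,-21],[-0.122,0.071,0.001],0],[[0,-0.3,-27],[-0.122,0.071,0.005],0],[[0,-0.3,-27],[-0.122,0.071,0.03],0]])

```text
clock: 23.55
eef_pos: [0.4323, 0.0448, 0.1136]
tool_rot: [0.989, 0.149, 0.001, 0.0]
force: [0.9, 0.1, -1.1]
grip_width: 0.001
grip_force: 0.0
```

```bash
python3 m.py 1 1 1,1.87,.094,.013
```

```text
TORQUE -0.041 [-0.041] Fx45 -0.04
t 23.55 k1 tau -0.041 Fx*45 -0.040 Floc [0.9 0.2 1.1] Mz -0.008 phi tool 1.871 grip 2.100 r 0.0556 z 0.1136
turn [ 0.  -0.2  0. ] shift [ 0.0007 -0.      0.0197]
```

arm_command(targets=[[[0,0,0],[0,0,0.019],0],[[0,0,0],[0.005,0,0.02],0],[[0,0,0],[0.0137,0,0.02],0],[[0,0,8.5],[0.0206,-0.0023,0.02],0],[[0,0,17.0],[0.0278,-0.0036,0.02],0]])

```text
clock: 24.05
eef_pos: [0.4576, 0.057, 0.0908]
tool_rot: [1.0, -0.003, -0.003, 0.0]
force: [-10.1, -2.5, 0.7]
grip_width: -0.0
grip_force: 5.0
```

arm_command(targets=[[[0,0,8.5],[0.0069,-0.0023,0],0],[[0,0,17.2],[0.0141,-0.0036,0],0],[[0,0,21.2],[0.0175,-0.0038,0],0],[[0,0,21.2],[0.0175,-0.0038,0],0],[[0,0,21.2],[0.0175,-0.0038,0],0]])

```text
clock: 24.55
eef_pos: [0.4747, 0.061, 0.0908]
tool_rot: [0.983, -0.184, -0.003, 0.0]
force: [-12.6, 3.8, 4.6]
grip_width: 0.003
grip_force: 6.3
```

```bash
python3 m.py 1 5
```

```text
TORQUE 0.566 [0.588 0.54  0.531 0.602 0.57 ] Fx45 0.561
t 24.75 k1 tau 0.570 Fx*45 0.563 Floc [-12.5   1.6  -3. ] Mz -0.029 phi tool 1.200 grip 1.218 r 0.0496 z 0.0908
```

arm_command(targets=[[[0,0,5.7],[0.0046,-0.0017,0],0],[[0,0,10.3],[0.0083,-0.0027,0],0],[[0,0,10.3],[0.0083,-0.0027,0],0],[[0,0,10.3],[0.0083,-0.0027,0],0],[[0,0,10.3],[0.0083,-0.0027,0],0]])

```text
clock: 25.25
eef_pos: [0.4833, 0.0608, 0.0908]
tool_rot: [0.962, -0.272, -0.003, 0.0]
force: [-12.9, 5.6, 4.5]
grip_width: 0.003
grip_force: 7.0
```

```bash
python3 m.py 1 6
```

```text
TORQUE 0.615 [0.629 0.625 0.61  0.664 0.65  0.512] Fx45 0.606
t 25.50 k1 tau 0.512 Fx*45 0.548 Floc [-12.2   2.1  -5. ] Mz -0.082 phi tool 1.020 grip 1.043 r 0.0497 z 0.0908
```

arm_command(targets=[[[0,0,0],[-0.012,0,0],0],[[0,0,0],[-0.025,-0.001,0],0],[[0,0,0],[-0.03,-0.001,-0.02],0],[[0,0,0],[-0.03,-0.001,-0.047],0],[[0,0,0],[-0.03,-0.001,-0.052],0]])

```text
clock: 26.0
eef_pos: [0.4601, 0.0771, 0.146]
tool_rot: [0.962, -0.272, 0.0, -0.0]
force: [-0.3, 0.4, 0.3]
grip_width: 0.001
grip_force: 0.0
```

```bash
python3 m.py 3 1 3,-2.02,.142,.013
```

```text
TORQUE 0.042 [0.042] Fx45 -0.021
t 26.00 k3 tau 0.042 Fx*45 -0.021 Floc [-0.5 -0.1 -0.3] Mz 0.041 phi tool -2.121 grip 1.872 r 0.2651 z 0.1460
turn [-0.  -0.  -5.8] shift [0.2881 0.1248 0.004 ]
```

arm_command(targets=[[[0,0,-2],[0.042,0.018,0],0],[[0,0,-4],[0.084,0.036,0],0],[[0,0,-5.8],[0.126,0.054,0],0],[[0,0,-5.8],[0.168,0.072,0],0],[[0,0,-5.8],[0.21,0.09,0],0]])

```text
clock: 26.5
eef_pos: [0.5917, -0.1118, 0.1416]
tool_rot: [0.975, -0.223, -0.002, 0.001]
force: [0.3, 0.0, -0.3]
grip_width: 0.003
grip_force: 0.0
```

arm_command(targets=[[[0,0,0],[0.038,0.0155,0],0],[[0,0,0],[0.074,0.027,0.0],0],[[0,0,0],[0.074,0.027,0.01],0],[[0,0,0],[0.074,0.027,0.03],0],[[0,0,0],[0.074,0.027,0.03],0]])

```text
clock: 27.0
eef_pos: [0.6441, -0.1661, 0.108]
tool_rot: [0.975, -0.223, -0.004, 0.001]
force: [-0.8, -0.5, 0.3]
grip_width: 0.001
grip_force: 0.0
```

```bash
python3 m.py 3 1 3,-2.02,.094,.013
```

```text
TORQUE -0.008 [-0.008] Fx45 -0.023
t 27.00 k3 tau -0.008 Fx*45 -0.023 Floc [-0.5  0.8 -0.3] Mz 0.032 phi tool -2.021 grip -1.658 r 0.0427 z 0.1080
turn [ 0.2  0.5 -0. ] shift [0.0026 0.014  0.0141]
```

arm_command(targets=[[[0,0,0],[0.0026,0.014,0],0],[[0,0,0],[0.0026,0.014,0.014],0],[[0,0,0],[-0.005,0.014,0.014],0],[[0,0,0],[-0.011,0.014,0.014],0],[[0,0,8.5],[-0.0178,0.0163,0.014],0]])

```text
clock: 27.5
eef_pos: [0.6215, -0.1732, 0.0972]
tool_rot: [0.956, -0.295, -0.002, 0.001]
force: [6.0, -3.0, -3.8]
grip_width: -0.0
grip_force: 3.2
```

arm_command(targets=[[[0,0,8.5],[-0.0069,0.0023,0],0],[[0,0,17.2],[-0.0141,0.0036,0],0],[[0,0,25.5],[-0.0211,0.0038,0],0],[[0,0,25.5],[-0.0211,0.0038,0],0],[[0,0,25.5],[-0.0211,0.0038,0],0]])

```text
clock: 28.0
eef_pos: [0.6024, -0.1652, 0.0978]
tool_rot: [0.867, -0.498, -0.0, 0.002]
force: [7.7, -8.4, -6.0]
grip_width: -0.004
grip_force: 5.5
```

```bash
python3 m.py 3 5
```

```text
TORQUE 0.542 [0.549 0.58  0.536 0.549 0.497] Fx45 0.507
t 28.20 k3 tau 0.497 Fx*45 0.461 Floc [10.2 -3.5  6.3] Mz -0.030 phi tool -2.614 grip -2.591 r 0.0490 z 0.0977
```

arm_command(targets=[[[0,0,5.7],[-0.0046,0.0017,0],0],[[0,0,11.5],[-0.0093,0.0029,0],0],[[0,0,14.3],[-0.0117,0.0034,0],0],[[0,0,14.3],[-0.0117,0.0034,0],0],[[0,0,14.3],[-0.0117,0.0034,0],0]])

```text
clock: 28.7
eef_pos: [0.5936, -0.1574, 0.0979]
tool_rot: [0.798, -0.602, 0.0, 0.002]
force: [7.6, -12.0, -5.4]
grip_width: 0.001
grip_force: 6.7
```

```bash
python3 m.py 3 6
```

```text
TORQUE 0.633 [0.617 0.616 0.627 0.694 0.631 0.616] Fx45 0.614
t 28.95 k3 tau 0.616 Fx*45 0.633 Floc [14.1 -3.6  4.5] Mz -0.087 phi tool -2.864 grip -2.834 r 0.0492 z 0.0978
```

arm_command(targets=[[[0,0,0],[0.012,0,0],0],[[0,0,0],[0.025,-0.001,0],0],[[0,0,0],[0.03,-0.001,-0.02],0],[[0,0,-8],[0.03,-0.001,-0.044],0],[[0,0,-16],[0.03,-0.001,-0.046],0]])

```text
clock: 29.45
eef_pos: [0.6035, -0.1854, 0.1467]
tool_rot: [0.876, -0.483, -0.0, 0.001]
force: [-0.2, -0.2, -0.4]
grip_width: 0.004
grip_force: 0.0
```

```bash
python3 m.py 2 1 2,-2.05,.142,.013
```

```text
TORQUE 0.001 [0.001] Fx45 0.002
t 29.45 k2 tau 0.001 Fx*45 0.002 Floc [0.  0.3 0.4] Mz 0.026 phi tool -2.579 grip -0.769 r 0.1081 z 0.1467
turn [  0.1  -0.  -30.3] shift [-0.0364  0.0871  0.0048]
```

arm_command(targets=[[[0,0,-8],[-0.018,0.043,0.002],0],[[0,0,-16],[-0.0364,0.087,0.004],0],[[0,0,-24],[-0.0364,0.087,0.005],0],[[0,0,-30.3],[-0.0364,0.087,0.03],0],[[0,0,-30.3],[-0.0364,0.087,0.037],0]])

```text
clock: 29.95
eef_pos: [0.5083, -0.1998, 0.1051]
tool_rot: [0.971, -0.239, -0.003, 0.001]
force: [-0.4, -0.6, -0.4]
grip_width: -0.002
grip_force: 0.0
```

```bash
python3 m.py 2 1 2,-2.05,.094,.013
```

```text
TORQUE -0.055 [-0.055] Fx45 -0.002
t 29.95 k2 tau -0.055 Fx*45 -0.002 Floc [-0.   0.7  0.4] Mz -0.031 phi tool -2.054 grip -1.865 r 0.0537 z 0.1051
turn [ 0.2  0.3 -0.2] shift [0.0025 0.0002 0.011 ]
```

arm_command(targets=[[[0,0,0],[0,0,0.01],0],[[0,0,0],[0,0,0.011],0],[[0,0,0],[-0.006,0,0.011],0],[[0,0,0],[-0.0105,0,0.011],0],[[0,0,8.5],[-0.0174,0.0023,0.011],0]])

```text
clock: 30.45
eef_pos: [0.4931, -0.1941, 0.0963]
tool_rot: [0.95, -0.312, -0.002, 0.001]
force: [4.6, -3.2, -2.6]
grip_width: 0.002
grip_force: 2.8
```

arm_command(targets=[[[0,0,8.5],[-0.0069,0.0023,0],0],[[0,0,17.2],[-0.0141,0.0036,0],0],[[0,0,22.9],[-0.019,0.0038,0],0],[[0,0,22.9],[-0.019,0.0038,0],0],[[0,0,22.9],[-0.019,0.0038,0],0]])

```text
clock: 30.95
eef_pos: [0.4759, -0.1868, 0.0968]
tool_rot: [0.869, -0.494, -0.0, 0.002]
force: [7.2, -10.8, -4.2]
grip_width: 0.003
grip_force: 5.8
```

```bash
python3 m.py 2 5
```

```text
TORQUE 0.534 [0.577 0.517 0.486 0.537 0.554] Fx45 0.538
t 31.15 k2 tau 0.554 Fx*45 0.527 Floc [11.7 -0.8  2.4] Mz 0.026 phi tool -2.604 grip -2.555 r 0.0485 z 0.0967
```

arm_command(targets=[[[0,0,5.7],[-0.0046,0.0017,0],0],[[0,0,11.5],[-0.0093,0.0029,0],0],[[0,0,14.3],[-0.0117,0.0034,0],0],[[0,0,14.3],[-0.0117,0.0034,0],0],[[0,0,14.3],[-0.0117,0.0034,0],0]])

```text
clock: 31.65
eef_pos: [0.4668, -0.1789, 0.0968]
tool_rot: [0.801, -0.599, 0.0, 0.002]
force: [3.7, -14.2, -2.8]
grip_width: -0.001
grip_force: 7.2
```

```bash
python3 m.py 2 6
```

```text
TORQUE 0.607 [0.611 0.666 0.637 0.559 0.575 0.594] Fx45 0.648
t 31.90 k2 tau 0.594 Fx*45 0.656 Floc [14.6  0.4  2.6] Mz -0.033 phi tool -2.854 grip -2.804 r 0.0484 z 0.0968
```

arm_command(targets=[[[0,0,0],[0.012,0,0],0],[[0,0,0],[0.025,-0.001,0],0],[[0,0,0],[0.03,-0.001,-0.02],0],[[0,0,-8],[0.03,-0.001,-0.044],0],[[0,0,-16],[0.03,-0.001,-0.05],0]])

```text
clock: 32.4
eef_pos: [0.4768, -0.2066, 0.1486]
tool_rot: [0.878, -0.479, -0.001, 0.001]
force: [-0.8, -0.0, -0.3]
grip_width: -0.002
grip_force: 0.0
```

```bash
python3 m.py 4 1 4,1.53,.142,.013
```

```text
TORQUE -0.222 [-0.222] Fx45 0.02
t 32.40 k4 tau -0.222 Fx*45 0.020 Floc [-0.4  0.7  0.3] Mz -0.021 phi tool 0.572 grip -2.463 r 0.2713 z 0.1486
turn [  0.2   0.1 -54.9] shift [-0.1866 -0.2371  0.0059]
```

arm_command(targets=[[[0,0,-8],[-0.027,-0.034,0],0],[[0,0,-16],[-0.054,-0.068,0],0],[[0,0,-24],[-0.081,-0.102,0],0],[[0,0,-32],[-0.108,-0.136,0],0],[[0,0,-40],[-0.135,-0.17,0],0]])

```text
clock: 32.9
eef_pos: [0.5472, 0.0009, 0.1458]
tool_rot: [0.989, -0.149, -0.002, 0.0]
force: [0.7, -1.3, 0.2]
grip_width: 0.001
grip_force: 0.0
```

```bash
python3 m.py 4 1 4,1.53,.142,.013
```

```text
TORQUE 0.089 [0.089] Fx45 -0.048
t 32.90 k4 tau 0.089 Fx*45 -0.048 Floc [ 1.1  1.  -0.2] Mz -0.007 phi tool 1.271 grip -3.043 r 0.0661 z 0.1458
turn [  0.1   0.3 -14.8] shift [ 0.0037 -0.0826  0.0036]
```

arm_command(targets=[[[0,0,-7.5],[0.002,-0.041,0],0],[[0,0,-14.8],[0.003,-0.082,0],0],[[0,0,-14.8],[0.003,-0.082,0.01],0],[[0,0,-14.8],[0.003,-0.082,0.035],0],[[0,0,-14.8],[0.003,-0.082,0.035],0]])

```text
clock: 33.4
eef_pos: [0.5727, 0.0762, 0.1071]
tool_rot: [1.0, -0.024, -0.005, 0.001]
force: [-0.4, 0.1, 0.0]
grip_width: -0.001
grip_force: 0.0
```

```bash
python3 m.py 4 1 4,1.53,.094,.013
```

```text
TORQUE -0.017 [-0.017] Fx45 0.019
t 33.40 k4 tau -0.017 Fx*45 0.019 Floc [-0.4 -0.1 -0. ] Mz -0.030 phi tool 1.523 grip 1.809 r 0.0546 z 0.1071
turn [ 0.1  0.6 -0.4] shift [ 0.0024 -0.0026  0.0131]
```

arm_command(targets=[[[0,0.3,0],[0.002,-0.0026,0.01],0],[[0,0.6,0],[0.002,-0.0026,0.013],0],[[0,0.6,0],[0.009,-0.0026,0.013],0],[[0,0.6,0],[0.0154,-0.0026,0.013],0],[[0,0.6,8.5],[0.0223,-0.0049,0.013],0]])

```text
clock: 33.9
eef_pos: [0.5972, 0.0802, 0.0976]
tool_rot: [0.995, -0.098, 0.003, 0.0]
force: [-6.7, -0.5, 1.8]
grip_width: 0.0
grip_force: 3.5
```

arm_command(targets=[[[0,0,8.5],[0.0069,-0.0023,0],0],[[0,0,17.2],[0.0141,-0.0036,0],0],[[0,0,22.9],[0.019,-0.0038,0],0],[[0,0,22.9],[0.019,-0.0038,0],0],[[0,0,22.9],[0.019,-0.0038,0],0]])

```text
clock: 34.4
eef_pos: [0.6156, 0.0804, 0.0972]
tool_rot: [0.956, -0.293, 0.001, 0.0]
force: [-12.3, 1.0, 5.2]
grip_width: 0.001
grip_force: 5.7
```

```bash
python3 m.py 4 5
```

```text
TORQUE 0.543 [0.573 0.619 0.488 0.53  0.504] Fx45 0.491
t 34.60 k4 tau 0.504 Fx*45 0.501 Floc [-11.1   5.1  -3.9] Mz -0.097 phi tool 0.976 grip 0.960 r 0.0491 z 0.0972
```

arm_command(targets=[[[0,0,5.7],[0.0046,-0.0017,0],0],[[0,0,11.5],[0.0093,-0.0029,0],0],[[0,0,15.5],[0.0126,-0.0035,0],0],[[0,0,15.5],[0.0126,-0.0035,0],0],[[0,0,15.5],[0.0126,-0.0035,0],0]])

```text
clock: 35.1
eef_pos: [0.6277, 0.0766, 0.0972]
tool_rot: [0.908, -0.419, 0.001, -0.0]
force: [-15.0, 3.8, 3.2]
grip_width: -0.004
grip_force: 6.6
```

```bash
python3 m.py 4 7
```

```text
TORQUE 0.656 [0.621 0.644 0.643 0.694 0.67  0.658 0.659] Fx45 0.563
t 35.40 k4 tau 0.659 Fx*45 0.570 Floc [-12.7   9.   -3.8] Mz -0.092 phi tool 0.705 grip 0.703 r 0.0495 z 0.0972
```

arm_command(targets=[[[0,0,0],[-0.012,0,0],0],[[0,0,0],[-0.025,0.0,0],0],[[0,0,0],[-0.03,0.0,-0.02],0],[[0,0,0],[-0.03,0.0,-0.05],0],[[0,0,0],[-0.03,0.0,-0.06],0]])

```text
clock: 35.9
eef_pos: [0.6099, 0.0995, 0.1607]
tool_rot: [0.908, -0.419, 0.005, -0.002]
force: [0.8, -0.2, -0.2]
grip_width: 0.003
grip_force: 0.0
```

```bash
python3 m.py 1 1 1,1.41,.157,.013; python3 -c "
from station import viewer;import cv2
cv2.imwrite('pics/top1.png',viewer.get_image('top')[110:228,150:290,::-1].repeat(4,0).repeat(4,1))"
```

```text
TORQUE -0.059 [-0.059] Fx45 -0.033
t 35.90 k1 tau -0.059 Fx*45 -0.033 Floc [ 0.7 -0.5  0.2] Mz 0.049 phi tool 0.706 grip 0.185 r 0.1594 z 0.1607
turn [ -0.2  -0.5 -40.4] shift [-0.0728  0.1447  0.0022]
```

View pics/top1.png

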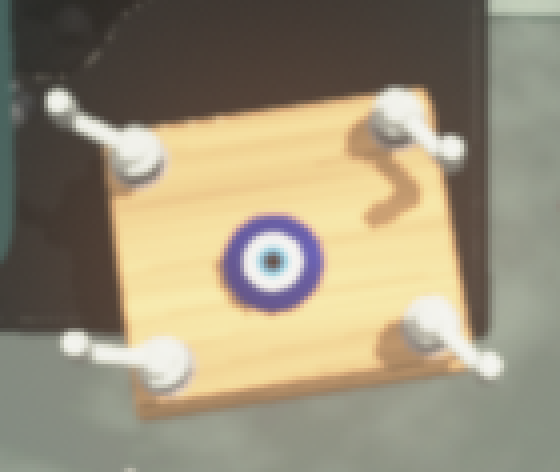

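The charm sits where it was, at crop (272,262), all four levers have sprung back free, and the arm is clear.

```bash
python3 -c "
from station import ctrl
print(ctrl.hand_in())"
```

```text
the job is handed in; nothing more can be done
None
```

I tightened all four knobs in two diagonal passes and handed the job in at about 36 s of the 72 s allowed. Snug readings were about 0.42 to 0.47 N m and final readings about 0.61 to 0.65 N m, none near overtightening; the glass charm had not moved. I did not re-feel the first pair (near left, far right) after tightening the others, and the hand-in returned no verdict.

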